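# Centre a bottle on the balance pan and zero it

### The arm

A 6-joint arm with a two-finger parallel gripper is mounted at the origin on a cart in front of the work surface, level with it; the furniture and walls round the work are solid. World frame = base frame: x ahead of the robot, y to its left, z up, the work surface at z = 0. Lengths are in mm, angles in degrees, forces in N, time in s.
With the tool pointing down it reaches from about 300 to 875 mm from the base axis. Payload 4.2 kg.
Tool frame: the origin (TCP) lies at the very end of the fingers, on their centre line; the grasp point (between the pads) lies arm.tcp_to_grasp behind it (arm.tcp_to_grasp is the distance from the TCP to the grasp point, in mm); z points along the fingers, x is the direction in which the jaws open and shut, and the axes are right-handed (so a half turn about z gives the same grasp; the last joint's range is limited). The gripper opens to 85 mm and grips with 20 to 120 N. Pads are 22 mm wide; open, the fingers measure 114 mm over their backs; the gripper's body (76 mm by 85 mm) begins 54 mm behind the grasp point. The pads swing forward as they close: fully open they stand 13 mm farther back than shut.
Start: joints at [-67.953, 18.312, 89.639, -0, 72.044, -1.146], TCP at [226.459, -528.543, 231.338] pointing down, gripper open.
Joint ranges: [-177.97, 177.97], [-48.28, 115.42], [12.27, 149.76], [-77.06, 257.06], [2.81, 150.46], [-146.56, 146.56]. Speed limits (degrees/s): [147.25, 147.25, 180, 180, 180, 180].

### API

Orientations are given as a 3x3 rotation matrix whose columns are the frame's x, y, z axes.
In Python, from workcell import arm, imaging, nets gives the robot as it stands.
- The arm moves only by the tool send_rows, never from a script. Its argument "rows" is text: rows parted by semicolons, each of 4 numbers parted by spaces: the shift along the tool's x, y, z in m, then the turn about the tool's z in degrees. A call has 1 to 12 rows; each row shifts and turns the commanded pose from where the row before left it, along the tool's axes as they then stand; what a row does not reach is not made up. A row lasts 1/8 s, in which the tool goes at most 62.5 mm and 10.7 degrees, less where a joint would pass 70% of its speed; a pose out of reach is approached as far as the arm can. A call with a gripper value outside its range is refused whole. "fingers" is the opening, from 0 (shut) to 1 (fully open), set as the call begins (left out, the last holds). The fingers move at their own pace and stop on an object; "grip_force" is the grip in N (left out, the last holds). Time passes only in rows, so rows that do not move let the fingers close. It gives the time, the measured TCP pose, the force and the opening at its end, in the units of the state.
- arm.observe(): the state, without advancing time (a new reading comes with each control period).
- imaging.read_camera(name): name is "scene" or "top" or "wrist"; returns a dict with "color" (480x640x3 uint8, blue, green, red), "fx", "fy", "cx", "cy" (pixels), "T" (4x4, takes a point from camera to world coordinates); the wrist camera has in their place "T_tool_cam" (4x4, takes a point from camera to tool coordinates, whose origin is the TCP and whose axes are the tool frame's). Camera axes: x right, y down, z forward; pixel columns grow to the right and rows downward; lengths in mm; the calibration is good to about 2 mm. A picture is of the moment at which its call begins: read the wrist's pose just before it. There is no depth.
- arm.sign_off(): hands the job in, once; it reports no verdict.
Trained networks look in the newest picture that a camera, given by its name, has taken for a name from the list of things; names that differ only in an ending like _2 or _b are one class to them, and where a whole thing is asked for, a point or a joint stands for the part that bears it (a point fixed in the world has none). Each returns a list of dicts, best first, with "confidence" (0 to 1); they miss things now and then, are a little off and sometimes report something else, mostly with a low value. They report only what shows in the picture. A call takes as long as a camera call.
- nets.find_in(camera, thing): "pixel" ([row, column] in pixels, amid what is visible of it).
- nets.regions_of(camera, thing): "mask" (480x640 bool, what is visible of it) and "pixel" ([row, column] in pixels, amid what is visible of it).
The state is a dict: "t": time; "qpos": joint angles; "joint_vel": joint speeds; "joint_efforts": joint torques, N m; "eef_pos": TCP position; "ee_rot": TCP orientation; "contact_force": force on the tool from outside, world axes, zero at the start; "moment": the same for the moment, N m; "grip_width": opening from 0.0 (shut) to 1.0 (fully open).
Only numpy, scipy, OpenCV 4.12 (cv2) and the standard library are available. Lean on these libraries where they do the work, as an engineer would, in place of code of your own. Each camera call takes 0.05 s, during which the arm holds its last target.

### The job

The small blue-capped bottle stands off-centre on the little round pan of the lab balance and overhangs its edge. With light taps of the fingertips near its foot, nudge it until it stands upright wholly inside the ring marked on the pan and let go of it, then press the green zero key fully down with a fingertip and draw back. Do not grip, lift or tip the bottle, do not lean on the pan, and leave the things around the balance where they are.

Things in the scene. Friction and masses are not known exactly. Their poses are not given: they have to be found in the camera images.
- bottle: loose upright white plastic bottle with blue screw cap, 36 mm in diameter (body up to 67 mm, cap 22 mm in diameter), 78 mm high, about 70 g. Origin: centre of its underside; z up. It slides upright when pushed slowly 5 to 15 mm above its foot; pushed more than about 25 mm above its foot it starts to tip over.
- pan_center (a point): centre of the top face of the balance's round flat steel pan, 58 mm in diameter, fixed, no rim, top about 44 mm above the counter and 10 mm above the balance's housing; z up, its x and y directions mean nothing. A dark ring of 24 mm inner radius is marked round this centre: the bottle's foot is wholly inside it when the bottle's axis is within 6 mm of the centre.
- balance: fixed white laboratory balance, a low box 120 mm (its x) by 200 mm (its y) by 34 mm high. Origin: centre of its underside. The pan stands over its point x = 0, y = +50 mm; the key at x = -12 mm, y = -62 mm; a flat display lies behind the key.
- zero_key_top (a point): centre of the top of the round green zero key (24 mm in diameter) on the balance; it is pressed straight down.
- zero_key (a joint): travel of the zero key in m: 0 up, 0.005 fully down; a spring returns it, fully down takes 4 N
- cast_yellow: loose yellow plaster tooth cast, 53 x 68 x 29 mm, on the counter beside the balance; bystander. Origin: centre of its underside
- dappen_dish: loose small clear octagonal glass dish, 31 mm across, 26 mm high, on the counter; bystander. Origin: centre of its underside
- wax_jar: loose low round jar with a white lid, 51 mm in diameter, 24 mm high, on the counter; bystander. Origin: centre of its underside
- pan: the steel pan itself, fixed on the balance; origin 10 mm below point pan_center

How it is judged (in metres and radians):
On the way, in this order (a step that is already met when the one before it is completed fails the run):
1. the bottle stands upright at rest inside the ring, let go (horizontal distance between bottle and pan_center below 0.006 m and angle between bottle's own z axis and vertical below 0.06 rad and z of bottle in the frame of pan_center between -0.003 and 0.003 m and linear speed of bottle below 0.01 m/s and contact force between the fingers and bottle below 0.05 N), for 0.2 s.
2. the zero key is pressed down while the bottle stands centred and untouched (all of step 1 and value of joint zero_key above 0.004 m), for 0.05 s.
At the end, for the whole second after the job is handed in: The bottle stands upright (within 0.06 rad) and at rest on the pan, its axis within 6 mm of the pan's centre, untouched; the zero key was pressed at least 4 mm afterwards and has come back up (all of step 1 and value of joint zero_key below 0.0015 m).
It fails at once if the bottle is tipped (more than 0.4 rad) (angle between bottle's own z axis and vertical above 0.4 rad).
It fails at once if the bottle is lifted off or falls off the pan (its foot's centre more than 12 mm above or below the pan's top) (z of bottle in the frame of pan_center above 0.012 m or z of bottle in the frame of pan_center below -0.012 m).
It fails at once if the bottle is struck or squeezed hard (over 8 N) instead of tapped lightly (contact force between the fingers and bottle above 8 N).
It fails at once if the fingers lean on the pan (over 10 N) (contact force between the fingers and pan above 10 N).
It fails at once if a bystander is pushed more than 15 mm (distance of any of cast_yellow, dappen_dish, wax_jar from where it was at the start of the episode above 0.015 m).
It also fails if it takes over 45 s, if anything falls off the work surface, if the arm or the gripper's body presses on something with over 40 N, if the wrist force passes 120 N, or if a joint passes its speed limit or range.

## Working session

There is one attempt and no reset: what is moved stays moved. The work goes in short steps, Python scripts to look and compute and a tool call to move; the robot and the scene stay as the last step left them, time stands still between calls to the robot, and variables do not carry over. Pictures are saved under pics/ and viewed, and the job is handed in when it is done.

Besides the shell and the picture viewer there is one more tool, called after "Request:" in YAML: its name, and indented under it one key for each argument. send_rows: Moves the arm, as the interface text tells. Its arguments: {"type":"object","properties":{"rows":{"type":"string"},"fingers":{"type":"number"},"grip_force":{"type":"number"}},"required":["rows"]}

```bash
mkdir -p pics; ls; python3 - <<'E'
from workcell import arm, imaging, nets
import cv2
s=arm.observe(); print(s, arm.tcp_to_grasp)
for c in ["scene","top","wrist"]:
    r=imaging.read_camera(c); cv2.imwrite(f"pics/{c}0.png",r["color"]); print(c,r["fx"],r["fy"],r["cx"],r["cy"]); print(r.get("T",r.get("T_tool_cam")))
    for n in ["bottle","pan_center","pan","zero_key_top","balance","cast_yellow","dappen_dish","wax_jar"]:
        print(n,[(d["pixel"],round(d["confidence"],2)) for d in nets.find_in(c,n)][:2])
print(arm.observe()["t"])
E
```

```text
pics
{'t': 0.0, 'qpos': array([-6.79531683e+01,  1.83522198e+01,  8.97061776e+01, -1.81421719e-03,
        7.20439827e+01, -1.14575852e+00]), 'joint_vel': array([ 0.06397823,  0.07333266, -0.02183529, -0.02940443, -0.05482972,
       -0.02432815]), 'joint_efforts': array([-8.31363541e-04, -4.15526998e+01, -2.34161407e+01, -1.44379319e-04,
        8.05802993e-03,  1.61188251e-05]), 'eef_pos': array([ 226.26373203, -528.0957927 ,  230.47800335]), 'ee_rot': array([[ 3.93831412e-01, -9.19182425e-01, -6.98646472e-04],
       [-9.19180953e-01, -3.93832032e-01,  1.64490269e-03],
       [-1.78711501e-03, -5.63182007e-06, -9.99998403e-01]]), 'contact_force': array([-0.37172152,  0.15977796,  0.46724482]), 'moment': array([ 0.0109366 ,  0.00468396, -0.04936178]), 'grip_width': 0.9983250459125873} 18.700000000000003
scene 533.6059810680542 533.6059810680542 321.571760061495 239.88275932970464
[[-8.49514990e-01 -4.14131279e-01  3.26832626e-01  1.75449070e+02]
 [-5.27563209e-01  6.65496251e-01 -5.28007387e-01  5.95521710e+02]
 [ 1.15848694e-03 -6.20975059e-01 -7.83829467e-01  7.22421941e+02]
 [ 0
[... 763 characters left out ...]
]
pan_center [([250.4, 260.6], 0.91)]
pan [([248.6, 261.7], 0.57)]
zero_key_top []
balance [([248.9, 302.4], 0.74), ([249.6, 262.8], 0.74)]
cast_yellow [([251.3, 196.6], 0.78)]
dappen_dish [([233.5, 372.0], 0.65)]
wax_jar [([268.8, 384.9], 0.58)]
wrist 331.71143504492704 331.71143504492704 323.6259374333928 242.58592967319032
[[ 9.99999552e-01  8.87526197e-04  3.28848854e-04 -1.47742736e-02]
 [-9.44045285e-04  9.60237616e-01  2.79182429e-01 -7.05748268e+01]
 [-6.79913206e-05 -2.79182614e-01  9.60238024e-01 -1.42608076e+02]
 [ 0.00000000e+00  0.00000000e+00  0.00000000e+00  1.00000000e+00]]
bottle []
pan_center []
pan []
zero_key_top []
balance []
cast_yellow []
dappen_dish []
wax_jar []
1.35
```

View pictures.

```bash
python3 - <<'E'
import cv2
a=cv2.imread("pics/top0.png"); cv2.imwrite("pics/top0c.png",cv2.resize(a[180:330,150:430],None,fx=2.8,fy=2.8,interpolation=cv2.INTER_CUBIC))
a=cv2.imread("pics/scene0.png"); cv2.imwrite("pics/scene0c.png",cv2.resize(a[150:400,170:430],None,fx=2.4,fy=2.4,interpolation=cv2.INTER_CUBIC))
E
```

```text
(no output)
```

View pics/top0c.png

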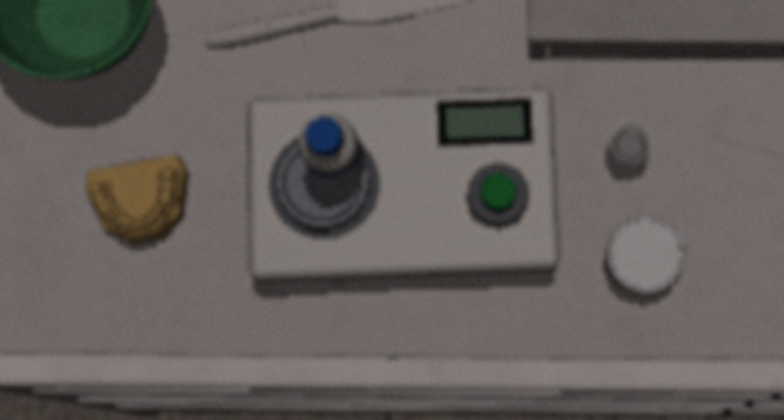

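View pics/scene0c.png

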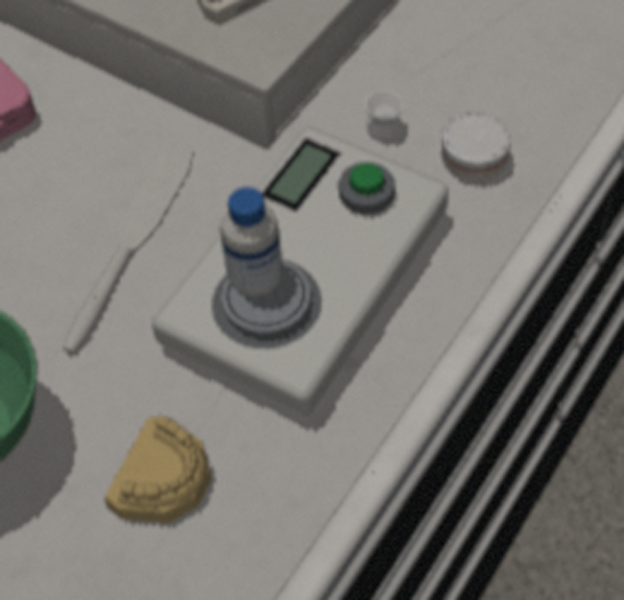

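View pics/scene0.png

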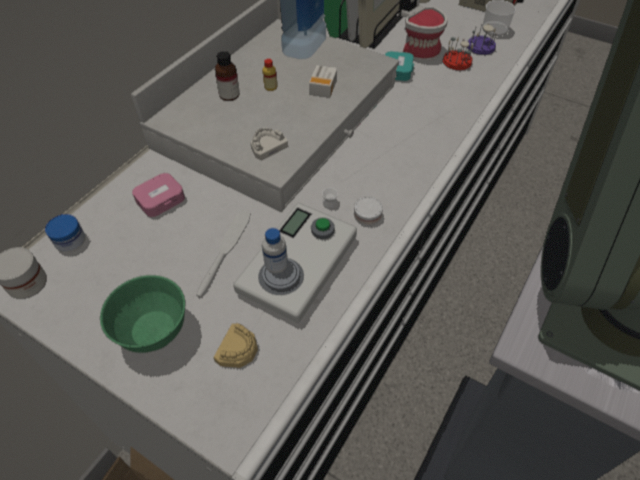

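```bash
cat > h.py <<'E'
import numpy as np, cv2
from workcell import arm, imaging, nets
def ray(r,px,z,T=None):
    T=r["T"] if T is None else T
    d=np.array([(px[0]-r["cx"])/r["fx"],(px[1]-r["cy"])/r["fy"],1.]); d=T[:3,:3]@d
    o=T[:3,3]; return o+d*(z-o[2])/d[2]
def proj(r,P,T=None):
    T=r["T"] if T is None else T
    p=(np.asarray(P)-T[:3,3])@T[:3,:3]; return np.stack([r["fx"]*p[...,0]/p[...,2]+r["cx"], r["fy"]*p[...,1]/p[...,2]+r["cy"]],-1)
def blob(im,kind,box):
    x0,y0,x1,y1=box; h=cv2.cvtColor(im,cv2.COLOR_BGR2HSV)
    lo,hi=((100,120,40),(125,255,255)) if kind=="blue" else ((45,120,40),(80,255,255))
    m=np.zeros(im.shape[:2],np.uint8); m[y0:y1,x0:x1]=cv2.inRange(h,lo,hi)[y0:y1,x0:x1]
    n,l,st,c=cv2.connectedComponentsWithStats(m); i=1+np.argmax(st[1:,4]); return c[i],st[i]
E
python3 - <<'E'
from h import *
ims={c:cv2.imread(f"pics/{c}0.png") for c in("scene","top")}
boxes={"scene":(200,190,350,300),"top":(220,190,360,280)}
rs={c:imaging.read_camera(c) for c in ims}
for c in ims:
    b,sb=blob(ims[c],"blue",boxes[c]); g,sg=blob(ims[c],"green",boxes[c])
    print(c,"cap",b,sb,"key",g,sg)
    print(" cap@z122",ray(rs[c],b,120)," key@z40",ray(rs[c],g,40))
print("pan top", ray(rs["top"],(266,245.7),44))
# scene pan guess: crop center (267,299)/2.4 +(170,150)
print("pan scene", ray(rs["scene"],(170+267/2.4,150+299/2.4),44))
# housing corners in top crop -> z34
for p in [(250,100),(548,91),(556,263),(255,273)]: print(ray(rs["top"],(150+p[0]/2.8,180+p[1]/2.8),34 ))
for p in [(308,133),(445,190),(310,400),(157,322)]: print("s",ray(rs["scene"],(170+p[0]/2.4,150+p[1]/2.4),34 ))
for n,p,z in[("cast",(137,198),15),("dish",(628,150),20),("jar",(645,255),24)]: print(n,ray(rs["top"],(150+p[0]/2.8,180+p[1]/2.8),z))
# tower right
for p in [(528,55),(784,50)]: print("shelf",ray(rs["top"],(150+p[0]/2.8,180+p[1]/2.8),0))
E
```

```text
scene cap [272.41764706 235.81176471] [266 229  14  15 170] key [322.31707317 224.08943089] [316 219  13  12 123]
 cap@z122 [491.07696129 220.95011227 120.        ]  key@z40 [476.70063833 106.56884042  40.        ]
top cap [265.35245902 228.30327869] [260 222  12  13 122] key [327.50833333 247.9       ] [322 242  12  13 120]
 cap@z122 [493.59081774 218.99560436 120.        ]  key@z40 [475.1639944  115.01272278  40.        ]
pan top [477.49378119 225.36222755  44.        ]
pan scene [475.10959365 229.38519546  44.        ]
[534.4777845  276.80886877  34.        ]
[542.2202316   82.35725696  34.        ]
[429.11554129  76.78262811  34.        ]
[420.9466347  269.56237419  34.        ]
s [536.96165101  88.28597884  34.        ]
s [426.49836986  82.44544145  34.        ]
s [414.25103737 272.22074535  34.        ]
s [529.42303634 276.17406608  34.        ]
cast [472.16320139 351.70297518  15.        ]
dish [506.18772852  29.23456003  20.        ]
jar [436.14839685  18.84136667  24.        ]
shelf [575.12332201  95.09330478   0.        ]
shelf [580.13559293 -78.17790917   0.        ]
```

View pics/wrist0.png

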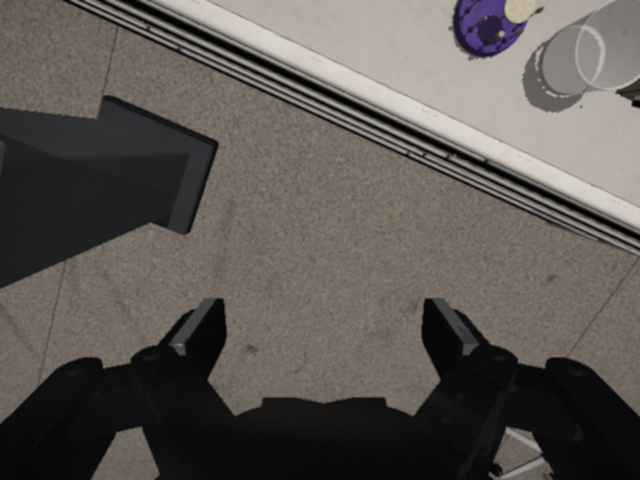

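```bash
cat >> h.py <<'E'
def plan(target,n,turn=0):
    "constant world steps, turn per row total/n; prints rows"
    s=arm.observe(); R=s["ee_rot"].copy(); 
    x=R[:2,0]/np.linalg.norm(R[:2,0]); a=np.arctan2(x[1],x[0]); d=(np.array(target)-s["eef_pos"])/n/1000
    out=[]
    for k in range(n):
        Rk=np.array([[np.cos(a),np.sin(a),0],[np.sin(a),-np.cos(a),0],[0,0,-1]])
        t=Rk.T@d; out.append("%.4f %.4f %.4f %.1f"%(*t,turn/n)); a-=np.radians(turn/n)
    print("; ".join(out)); print("pos",s["eef_pos"],"yaw0",np.degrees(np.arctan2(x[1],x[0])),"end yaw",np.degrees(a))
E
python3 -c "
from h import *
plan((533,203,190),14,-134)"
```

```text
-0.0394 -0.0407 0.0030 -9.6; -0.0321 -0.0467 0.0030 -9.6; -0.0239 -0.0514 0.0030 -9.6; -0.0150 -0.0546 0.0030 -9.6; -0.0057 -0.0564 0.0030 -9.6; 0.0037 -0.0565 0.0030 -9.6; 0.0131 -0.0551 0.0030 -9.6; 0.0221 -0.0522 0.0030 -9.6; 0.0304 -0.0478 0.0030 -9.6; 0.0380 -0.0421 0.0030 -9.6; 0.0444 -0.0352 0.0030 -9.6; 0.0497 -0.0273 0.0030 -9.6; 0.0535 -0.0186 0.0030 -9.6; 0.0559 -0.0095 0.0030 -9.6
pos [ 226.41994682 -528.5381823   231.32841603] yaw0 -66.81080391896744 end yaw 67.18919608103255
```

Request:
send_rows:
  rows: "-0.039 -0.041 0.003 -9.6; -0.032 -0.047 0.003 -9.6; -0.024 -0.051 0.003 -9.6; -0.015 -0.055 0.003 -9.6; -0.006 -0.056 0.003 -9.6; 0.004 -0.0565 0.003 -9.6; 0.013 -0.055 0.003 -9.6; 0.022 -0.052 0.003 -9.6; 0.030 -0.048 0.003 -9.6; 0.038 -0.042 0.003 -9.6; 0.044 -0.035 0.003 -9.6; 0.050 -0.027 0.003 -9.6"
  fingers: 0

```text
t: 2.95
eef_pos: [488.1, 100.2, 195.4]
ee_rot: [[0.66, 0.752, 0.001], [0.752, -0.66, -0.0], [0.0, 0.001, -1.0]]
contact_force: [1.1, -1.2, 0.1]
grip_width: 0.001
```

Request:
send_rows:
  rows: "0.0535 -0.0186 0.003 -9.6; 0.056 -0.0095 0.003 -9.6; 0 0 0 0; 0 0 0 0"

```text
t: 3.45
eef_pos: [530.2, 202.9, 189.0]
ee_rot: [[0.381, 0.924, -0.001], [0.924, -0.381, -0.001], [-0.001, -0.001, -1.0]]
contact_force: [-0.4, 0.5, -0.2]
grip_width: 0.001
```

```bash
python3 - <<'E'
from h import *
s=arm.observe(); print(s["eef_pos"],s["ee_rot"],s["t"],s["grip_width"])
r=imaging.read_camera("wrist"); cv2.imwrite("pics/w1.png",r["color"])
E
```

```text
[530.22833821 202.8552677  188.97436254] [[ 3.81461750e-01  9.24384046e-01 -1.03359625e-03]
 [ 9.24383756e-01 -3.81462685e-01 -9.44023658e-04]
 [-1.26691881e-03 -5.95330668e-04 -9.99999020e-01]] 3.45 0.0012629120815862464
```

View pics/w1.png

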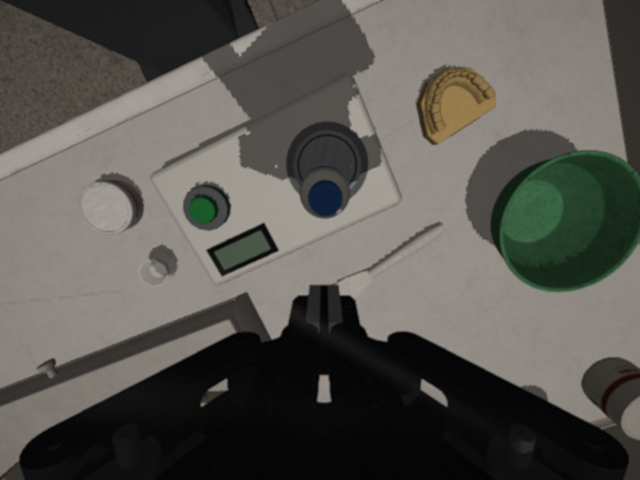

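```bash
python3 - <<'E'
import cv2
a=cv2.imread("pics/w1.png")[100:240,160:420]; a=cv2.convertScaleAbs(a,alpha=1.5,beta=20); cv2.imwrite("pics/w1c.png",cv2.resize(a,None,fx=3,fy=3,interpolation=cv2.INTER_CUBIC))
E
```

```text
(no output)
```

View pics/w1c.png

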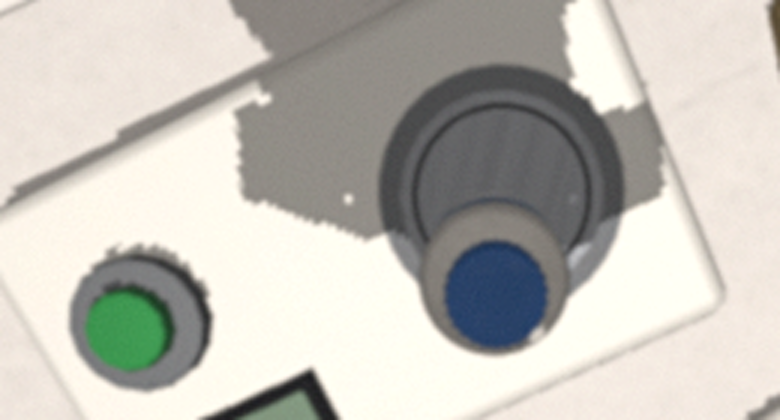

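```bash
cat >> h.py <<'E'
def wT(r,s):
    A=np.eye(4);A[:3,:3]=s["ee_rot"];A[:3,3]=s["eef_pos"];return A@r["T_tool_cam"]
def circ(c,rad,z,n=90):
    t=np.linspace(0,2*np.pi,n); return np.stack([c[0]+rad*np.cos(t),c[1]+rad*np.sin(t),np.full(n,z)],1)
def overlay(im,r,T,items,box,f,name):
    a=cv2.resize(cv2.convertScaleAbs(im,alpha=1.5,beta=20)[box[1]:box[3],box[0]:box[2]],None,fx=f,fy=f,interpolation=cv2.INTER_CUBIC)
    for pts,col in items:
        p=((proj(r,pts,T)+.5-np.array(box[:2]))*f-.5); cv2.polylines(a,[np.round(p).astype(np.int32)],False,col,1,cv2.LINE_AA)
    cv2.imwrite(name,a)
E
python3 - <<'E'
from h import *
s=arm.observe(); r=imaging.read_camera("wrist"); T=wT(r,s); im=r["color"]
pan=ray(r,(327,163.7),44,T); bot=ray(r,(325.3,198),122,T); key=ray(r,(160+127/3,100+330/3),48,T)
print(pan,bot,key, pan-bot)
it=[(circ(pan,24.5,44),(0,255,255)),(circ(pan,29,44),(0,255,0)),(circ(bot,11,122),(0,0,255)),(circ(bot,18,107),(255,0,255)),(circ(bot,18,44),(255,0,255)),(circ(key,12,48),(0,0,255))]
overlay(im,r,T,it,(160,100,420,240),3,"pics/w1o.png")
it2=it
for c,box in (("scene",(230,210,350,310)),("top",(230,200,350,280))):
    q=imaging.read_camera(c); overlay(q["color"],q,q["T"],it,box,6,f"pics/{c}1o.png")
E
```

```text
[478.53125346 226.36683356  44.        ] [493.80275805 218.16876085 122.        ] [473.30198653 111.72163351  48.        ] [-15.27150459   8.19807271 -78.        ]
```

View pics/w1o.png

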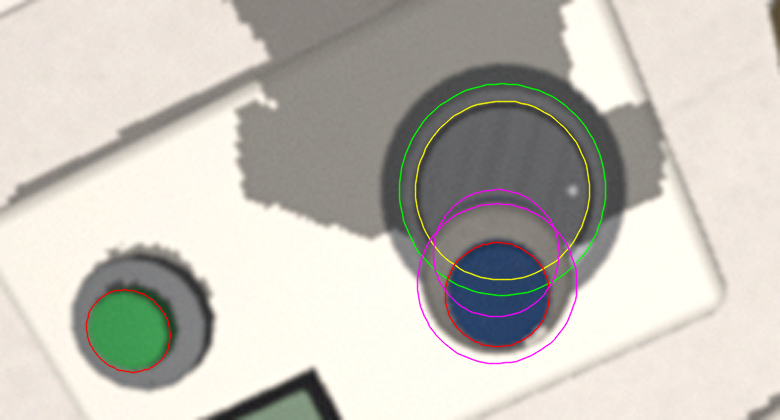

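View pics/scene1o.png

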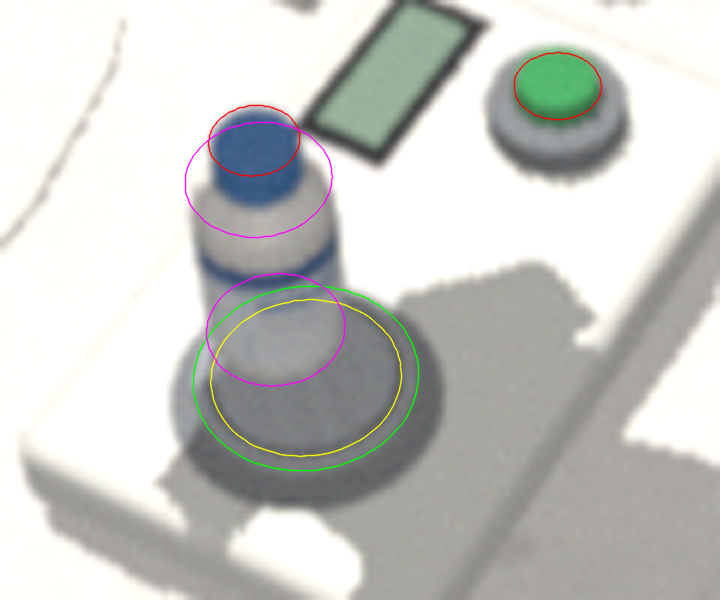

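View pics/top1o.png

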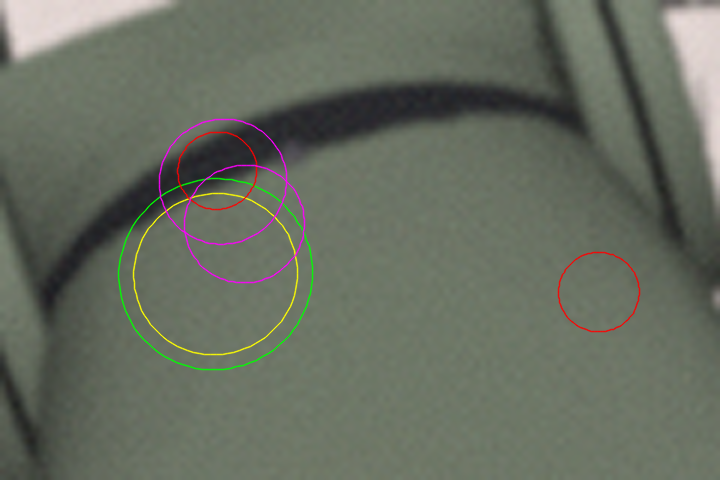

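```bash
python3 -c "
from h import *
plan((533.1,197.1,100),3,5.8);plan((533.1,197.1,54),5,5.8);print(arm.observe()['t'])"
```

```text
-0.0012 0.0015 0.0299 1.9; -0.0011 0.0015 0.0299 1.9; -0.0011 0.0015 0.0299 1.9
pos [530.41860215 201.99272494 189.65364613] yaw0 67.48543467294787 end yaw 61.685434672947885
-0.0007 0.0009 0.0271 1.2; -0.0007 0.0009 0.0271 1.2; -0.0007 0.0009 0.0271 1.2; -0.0006 0.0009 0.0271 1.2; -0.0006 0.0009 0.0271 1.2
pos [530.41860215 201.99272494 189.65364613] yaw0 67.48543467294787 end yaw 61.685434672947856
3.65
```

Request:
send_rows:
  rows: "-0.0035 0.0045 0.030 5.8; 0 0 0.030 0; 0 0 0.030 0; 0 0 0.025 0; 0 0 0.020 0; 0 0 0 0; 0 0 0 0"

```text
t: 4.53
eef_pos: [534.2, 198.0, 55.3]
ee_rot: [[0.473, 0.881, 0.002], [0.881, -0.473, 0.0], [0.001, 0.001, -1.0]]
contact_force: [0.0, 0.2, 0.2]
grip_width: -0.0
```

```bash
cat > look.py <<'E'
from h import *
import sys
n=sys.argv[1]
P=[arm.observe()]
s=P[0]; print(s["eef_pos"],s["t"],s["contact_force"])
r=imaging.read_camera("wrist"); T=wT(r,s); pan=(478.5,226.4)
it=[(circ(pan,24.5,44),(0,255,255)),(circ(pan,29,44),(0,255,0))]
overlay(r["color"],r,T,it,(160,0,480,400),1.5,f"pics/w{n}.png")
q=imaging.read_camera("scene"); overlay(q["color"],q,q["T"],it,(220,180,350,310),5,f"pics/s{n}.png")
a=cv2.imread(f"pics/w{n}.png");b=cv2.imread(f"pics/s{n}.png"); b=cv2.resize(b,(320,320) if 0 else (320,320))
s2=cv2.resize(cv2.imread(f"pics/s{n}.png"),(319,319)); 
c=np.zeros((600,800,3),np.uint8); c[:a.shape[0],:a.shape[1]]=a; c[:319,481:]=s2[:, :319]; cv2.imwrite(f"pics/c{n}.png",c)
E
python3 look.py 2
```

```text
[534.1711885  197.96410066  55.30136911] 4.525 [0.01085184 0.24765526 0.22211024]
```

View pics/w2.png

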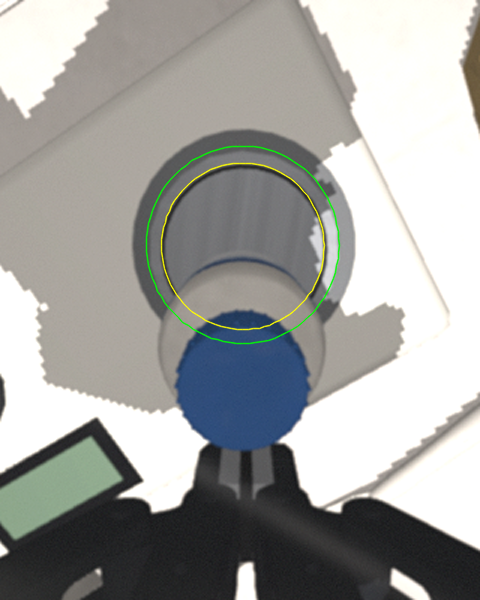

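View pics/s2.png

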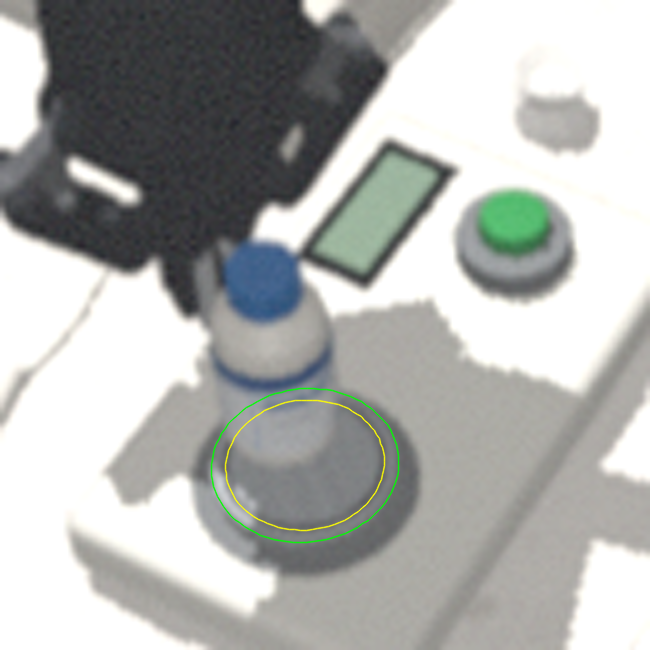

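Request:
send_rows:
  rows: "0 -0.003 0 0; 0 -0.003 0 0; 0 -0.002 0 0; 0 -0.002 0 0; 0 -0.0015 0 0; 0 -0.0015 0 0; 0 -0.0015 0 0; 0 -0.0015 0 0; 0 -0.0015 0 0; 0 -0.0015 0 0; 0 -0.001 0 0; 0 0 0 0"

```text
t: 6.12
eef_pos: [515.8, 207.7, 54.3]
ee_rot: [[0.473, 0.881, -0.0], [0.881, -0.473, -0.0], [-0.0, -0.0, -1.0]]
contact_force: [0.5, -0.3, -0.2]
grip_width: 0.001
```

```bash
python3 look.py 3
```

```text
[515.78660639 207.73490089  54.26254881] 6.125 [ 0.46891988 -0.33122565 -0.17329137]
```

View pics/w3.png

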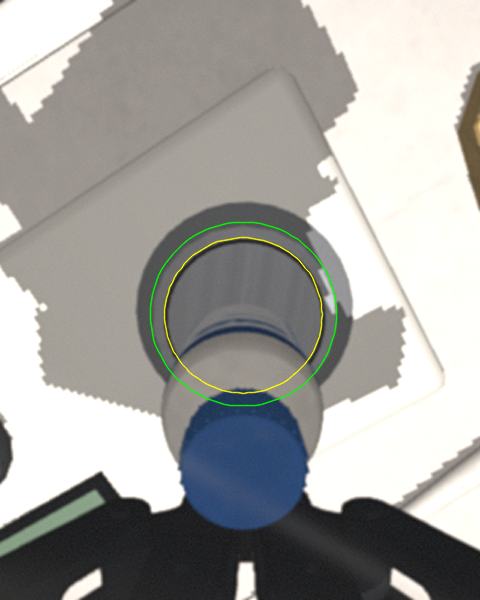

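View pics/s3.png

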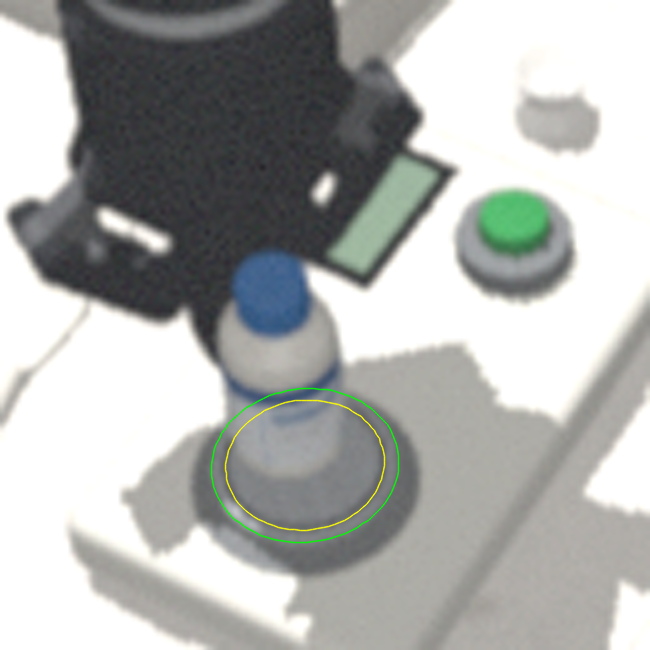

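```bash
cat > meas.py <<'E'
from h import *
s=arm.observe(); q=imaging.read_camera("scene")
b,st=blob(q["color"],"blue",(240,200,340,300)); p=ray(q,b,120)+np.array([2.6,-2.5,0]); pan=np.array([478.5,226.4])
print("bottle",p[:2],"to pan",pan-p[:2],np.linalg.norm(pan-p[:2]),st)
u=np.array([-.881,.473]);v=np.array([.473,.881]);d=pan-p[:2];print("along",d@u,"lat(tool x)",d@v,"tcp d",(pan-s["eef_pos"][:2])@u,"t",s["t"])
E
python3 meas.py; python3 - <<'E'
from h import *
# wrist cap estimate from last picture
s=arm.observe(); r=imaging.read_camera("wrist"); T=wT(r,s)
# cap top circle in w3 crop: center (243,472), r 57/1.5
print(ray(r,(160+243/1.5,472/1.5),122,T), s["eef_pos"])
E
```

```text
bottle [489.96266699 220.72414174] to pan [-11.46266699   5.67585826] 12.790938253968765 [266 230  16  17 204]
along 12.78329057155685 lat(tool x) -0.42141035681555433 tcp d 41.75970822690592 t 6.225
[488.42557843 221.56229707 122.        ] [515.87437152 207.67701353  54.24757173]
```

Request:
send_rows:
  rows: "0 -0.001 0 0; 0 -0.0012 0 0; 0 -0.0012 0 0; 0 -0.0012 0 0; 0 -0.0012 0 0; 0 -0.0012 0 0; 0 -0.0012 0 0; 0 -0.0012 0 0; 0 -0.001 0 0; 0 -0.0008 0 0; 0 0 0 0"

```text
t: 7.7
eef_pos: [505.9, 213.0, 54.3]
ee_rot: [[0.473, 0.881, -0.0], [0.881, -0.473, -0.0], [-0.0, -0.0, -1.0]]
contact_force: [-0.9, 0.1, 1.1]
grip_width: 0.002
```

```bash
python3 look.py 4; python3 meas.py
```

```text
[505.91606437 213.0224257   54.26038315] 7.7 [-0.92933726  0.08482843  1.14364449]
bottle [480.17890009 226.09975788] to pan [-1.67890009  0.30024212] 1.705535350148082 [270 235  15  17 200]
along 1.621125499668567 lat(tool x) -0.5296064306045697 tcp d 30.556062211257828 t 7.8
```

View pics/w4.png

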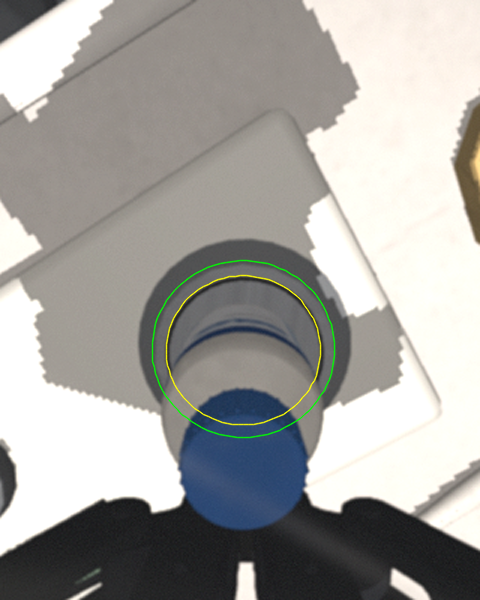

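View pics/s4.png

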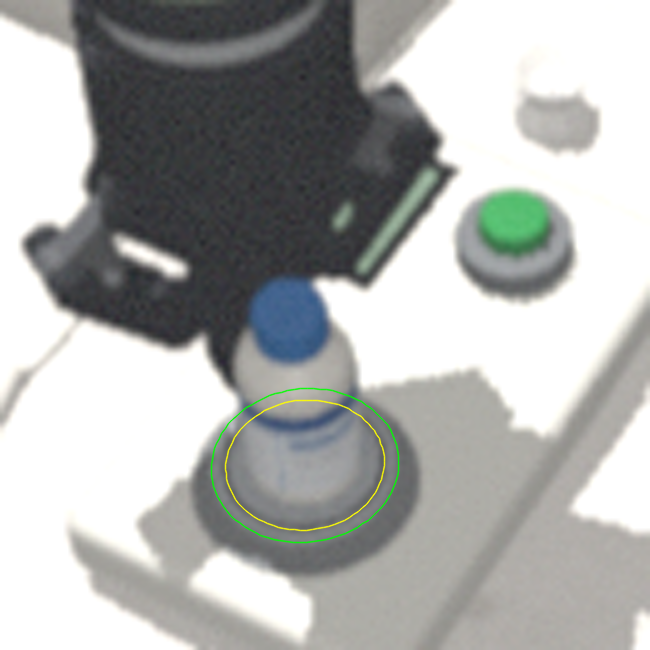

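Request:
send_rows:
  rows: "0 0.002 0 0; 0 0.005 0 0; 0 0.010 0 0; 0 0.010 0 0; 0 0.003 -0.02 0; 0 0 -0.04 0; 0 0 -0.04 0; 0 0 -0.035 0; 0 0 0 0; 0 0 0 0"

```text
t: 9.1
eef_pos: [532.2, 198.4, 188.5]
ee_rot: [[0.473, 0.881, -0.001], [0.881, -0.473, -0.001], [-0.001, -0.001, -1.0]]
contact_force: [0.3, 0.2, -1.0]
grip_width: -0.002
```

```bash
python3 - <<'E'
from h import *
s=arm.observe(); r=imaging.read_camera("wrist"); T=wT(r,s); im=r["color"]; print(s["eef_pos"],s["t"])
cv2.imwrite("pics/w5raw.png",im)
pan=np.array([478.5,226.4]); key=[473.3,111.7]
pts=proj(r,np.array([[*pan,44],[*pan,122],[*key,48]]),T); print(pts)
x,y=pts[1]; b,st=blob(im,"blue",(int(x)-40,int(y)-40,int(x)+40,int(y)+40)); bot=ray(r,b,122,T); print("bottle",bot,st,bot[:2]-pan)
x,y=pts[2]; g,sg=blob(im,"green",(int(x)-40,int(y)-40,int(x)+40,int(y)+40)); print("key",ray(r,g,48,T),sg)
it=[(circ(pan,24.5,44),(0,255,255)),(circ(pan,29,44),(0,255,0)),(circ(bot,11,122),(0,0,255)),(circ(bot,18,44),(255,0,255)),(circ(key,12,48),(0,0,255))]
overlay(im,r,T,it,(160,80,420,260),3,"pics/w5.png")
E
python3 meas.py
```

```text
[532.20544194 198.36205264 188.49759759] 9.1
[[323.27551319 159.31700798]
 [323.08029526 164.22694239]
 [204.32887749 218.15374566]]
bottle [479.54504702 226.06015892 122.        ] [307 149  34  35 914] [ 1.04504702 -0.33984108]
key [472.84172592 112.14731961  48.        ] [192 205  27  26 543]
bottle [479.25957862 226.59155201] to pan [-0.75957862 -0.19155201] 0.7833593407571698 [271 237  14  15 166]
along 0.5785846689610655 lat(tool x) -0.5280380061041811 tcp d 60.30447178164283 t 9.15
```

View pics/w5.png

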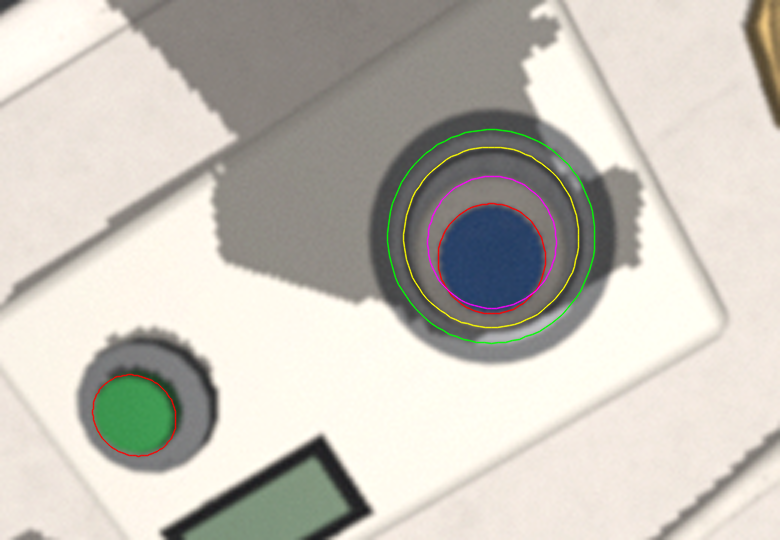

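```bash
python3 -c "
from h import *
plan((472.5,112.5,188),3)"
```

```text
-0.0346 -0.0039 -0.0001 0.0; -0.0346 -0.0039 -0.0001 0.0; -0.0346 -0.0039 -0.0001 0.0
pos [531.81247858 198.39049114 187.73015648] yaw0 61.78121932036613 end yaw 61.78121932036613
```

Request:
send_rows:
  rows: "-0.035 -0.004 0 0; -0.035 -0.004 0 0; -0.0345 -0.004 0.01 0; 0 0 0.04 0; 0 0 0.04 0; 0 0 0.030 0; 0 0 0 0; 0 0 0 0"

```text
t: 10.2
eef_pos: [473.0, 112.5, 69.7]
ee_rot: [[0.473, 0.881, 0.001], [0.881, -0.473, 0.0], [0.0, 0.001, -1.0]]
contact_force: [0.7, -0.0, 0.0]
grip_width: -0.004
```

```bash
python3 look.py 6; python3 meas.py; python3 - <<'E'
from h import *
r=imaging.read_camera("wrist"); cv2.imwrite("pics/w6raw.png",r["color"])
q=imaging.read_camera("scene")["color"][170:310,240:400]; cv2.imwrite("pics/s6raw.png",cv2.resize(q,None,fx=4,fy=4,interpolation=cv2.INTER_CUBIC))
E
```

```text
[473.04564033 112.4863359   69.73753377] 10.2 [ 0.71078277 -0.04656866  0.03719864]
bottle [479.47232768 226.09981532] to pan [-0.97232768  0.30018468] 1.0176109095004522 [271 236  14  16 174]
along 0.9986080410704806 lat(tool x) -0.1954482922099092 tcp d 49.40780531690304 t 10.3
```

View pics/s6raw.png

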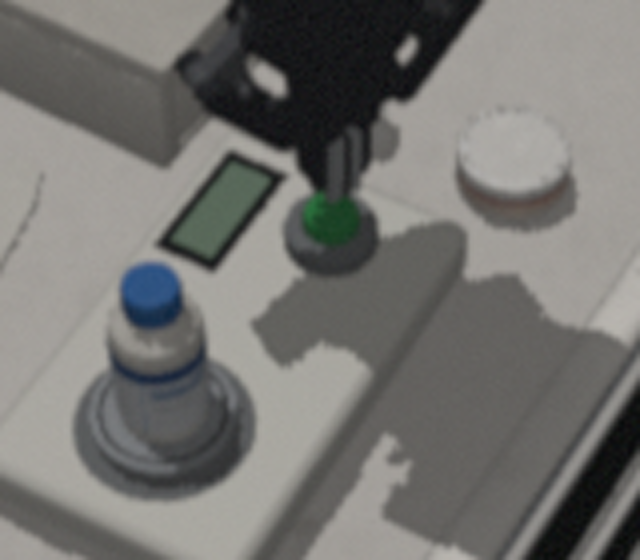

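View pics/w6raw.png

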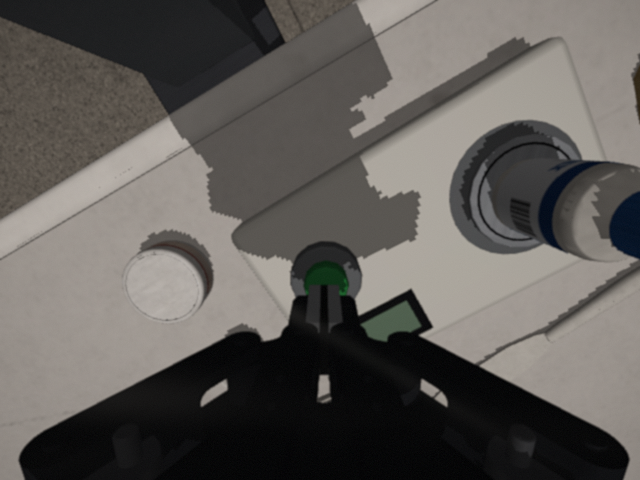

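Request:
send_rows:
  rows: "0 0 0.005 0; 0 0 0.005 0; 0 0 0.003 0; 0 0 0.002 0; 0 0 0.002 0; 0 0 0.002 0; 0 0 0 0"

```text
t: 11.32
eef_pos: [472.3, 112.3, 50.3]
ee_rot: [[0.473, 0.881, -0.0], [0.881, -0.473, -0.0], [-0.0, -0.0, -1.0]]
contact_force: [-2.3, -0.4, 4.5]
grip_width: -0.0
```

Request:
send_rows:
  rows: "0 0 0.001 0; 0 0 0 0"

```text
t: 11.58
eef_pos: [472.3, 112.4, 50.0]
ee_rot: [[0.473, 0.881, -0.0], [0.881, -0.473, -0.0], [-0.0, -0.0, -1.0]]
contact_force: [-3.0, -0.9, 8.5]
grip_width: 0.003
```

Request:
send_rows:
  rows: "0 0 0.001 0; 0 0 0 0"

```text
t: 11.82
eef_pos: [472.3, 112.4, 49.8]
ee_rot: [[0.473, 0.881, 0.0], [0.881, -0.473, -0.0], [-0.0, 0.0, -1.0]]
contact_force: [-5.6, -0.6, 15.8]
grip_width: -0.002
```

Request:
send_rows:
  rows: "0 0 0.001 0; 0 0 0 0"

```text
t: 12.08
eef_pos: [472.4, 112.4, 49.7]
ee_rot: [[0.473, 0.881, 0.001], [0.881, -0.473, 0.0], [0.0, 0.0, -1.0]]
contact_force: [-6.9, -0.7, 23.5]
grip_width: -0.001
```

```bash
python3 - <<'E'
from h import *
q=imaging.read_camera("scene")["color"][200:260,290:370]; a=cv2.resize(cv2.convertScaleAbs(q,alpha=1.6),None,fx=6,fy=6,interpolation=cv2.INTER_CUBIC)
r=imaging.read_camera("wrist")["color"][200:340,240:400]; b=cv2.resize(cv2.convertScaleAbs(r,alpha=1.6),None,fx=2,fy=2,interpolation=cv2.INTER_CUBIC)
c=np.zeros((360,800,3),np.uint8);c[:,:480]=a;c[:280,480:]=b;cv2.imwrite("pics/k7.png",c)
E
python3 meas.py
```

```text
bottle [479.47232768 226.09981532] to pan [-0.97232768  0.30018468] 1.0176109095004522 [271 236  14  16 174]
along 0.9986080410704806 lat(tool x) -0.1954482922099092 tcp d 48.52430707563022 t 12.175
```

View pics/k7.png

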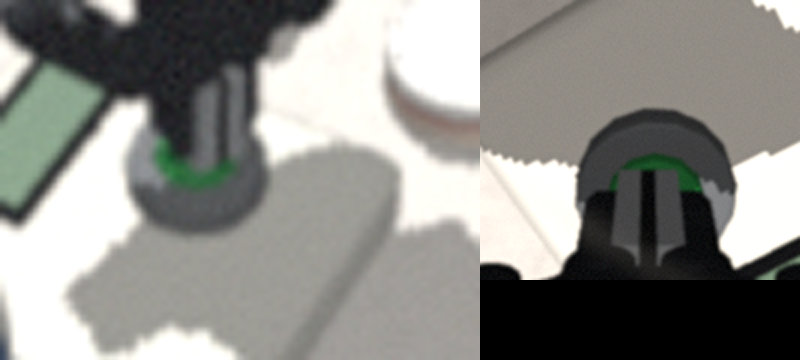

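Request:
send_rows:
  rows: "0 0 -0.001 0; 0 0 -0.001 0; 0 0 0 0; 0 0 0 0"

```text
t: 12.72
eef_pos: [472.3, 112.4, 49.9]
ee_rot: [[0.473, 0.881, -0.0], [0.881, -0.473, -0.0], [-0.0, -0.0, -1.0]]
contact_force: [-4.1, -1.0, 10.2]
grip_width: 0.001
```

Request:
send_rows:
  rows: "0 0 -0.001 0; 0 0 0 0; 0 0 0 0"

```text
t: 13.1
eef_pos: [472.3, 112.3, 50.2]
ee_rot: [[0.473, 0.881, -0.0], [0.881, -0.473, -0.0], [-0.0, -0.0, -1.0]]
contact_force: [-3.8, -0.6, 4.0]
grip_width: 0.003
```

Request:
send_rows:
  rows: "0 0 -0.001 0; 0 0 0 0; 0 0 0 0"

```text
t: 13.48
eef_pos: [472.5, 112.4, 51.2]
ee_rot: [[0.473, 0.881, 0.0], [0.881, -0.473, -0.0], [-0.0, 0.0, -1.0]]
contact_force: [-2.4, -0.4, 3.1]
grip_width: 0.002
```

Request:
send_rows:
  rows: "0 0 -0.001 0; 0 0 0 0; 0 0 0 0"

```text
t: 13.85
eef_pos: [472.7, 112.4, 52.3]
ee_rot: [[0.473, 0.881, 0.001], [0.881, -0.473, -0.0], [0.0, 0.0, -1.0]]
contact_force: [-1.3, -0.5, 1.7]
grip_width: 0.002
```

Request:
send_rows:
  rows: "0 0 -0.003 0; 0 0 0 0; 0 0 0 0"

```text
t: 14.22
eef_pos: [472.7, 112.4, 55.2]
ee_rot: [[0.473, 0.881, 0.001], [0.881, -0.473, 0.0], [0.0, 0.0, -1.0]]
contact_force: [-0.8, 0.6, 0.0]
grip_width: 0.003
```

Request:
send_rows:
  rows: "0 0 -0.01 0; 0 0 -0.04 0; 0 0 -0.05 0; 0 0 -0.03 0; 0 0 0 0; 0 0 0 0"

```text
t: 14.98
eef_pos: [471.8, 112.2, 184.7]
ee_rot: [[0.473, 0.881, -0.001], [0.881, -0.473, -0.0], [-0.001, -0.001, -1.0]]
contact_force: [0.1, 0.2, -1.1]
grip_width: -0.002
```

```bash
python3 meas.py; python3 look.py 8;  python3 - <<'E'
from h import *
q=cv2.imread("pics/scene0.png"); p=imaging.read_camera("scene")["color"]
f=lambda i:cv2.resize(i[180:370,210:400],None,fx=2.1,fy=2.1,interpolation=cv2.INTER_CUBIC)
cv2.imwrite("pics/cmp8.png",np.hstack([f(q),f(p)]))
E
```

```text
bottle [479.58589128 226.02278412] to pan [-1.08589128  0.37721588] 1.1495441226692649 [271 236  14  15 174]
along 1.1350933278002115 lat(tool x) -0.18129938626756337 tcp d 48.110436275103474 t 14.975
[471.57310109 112.18953847 184.15917486] 15.025 [-0.1162046   0.09548194 -0.31987644]
```

View pics/cmp8.png

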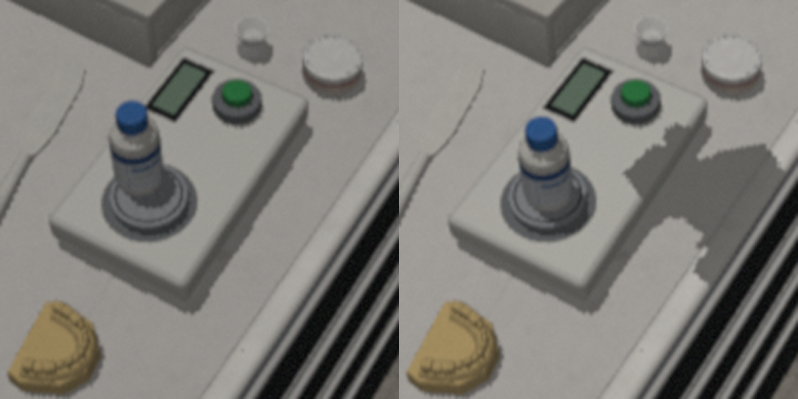

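View pics/s8.png

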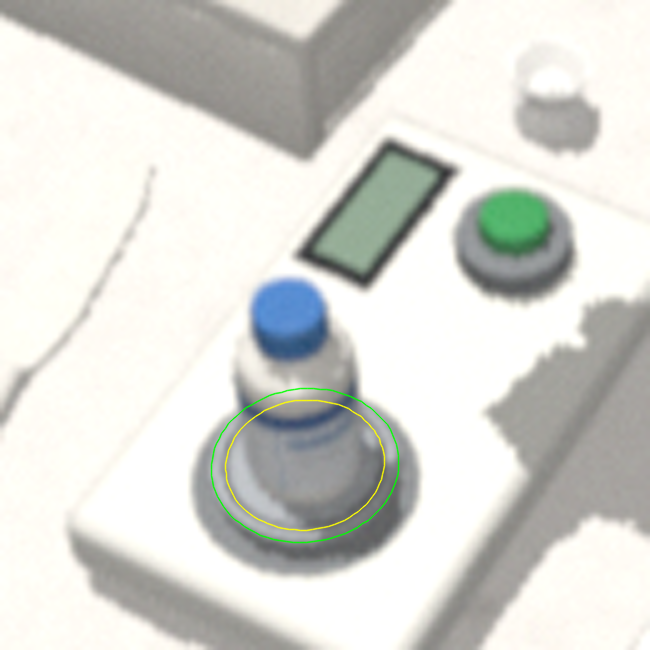

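The last pictures show the bottle upright and inside the ring, the key back up, and the cast, dish and jar where they were, so I am handing in.

```bash
python3 -c "
from workcell import arm
print(arm.sign_off())"
```

```text
the job is handed in; nothing more can be done
None
```

The bottle is centred on the pan, the zero key has been pressed fully down, and the job is handed in at about 15 s of the 45 s allowed. I have no verdict, as `arm.sign_off()` reports none.

- **Bottle:** I pushed it with the shut fingertips about 10 mm above its foot, in two slow pushes, then drew back. It stood upright, about 1.1 mm from the pan centre (limit 6 mm) by both the wrist and the scene camera. The scene reading carries a fixed 2–3 mm correction matched to the wrist camera, so the two are not fully independent. The top camera's view of the pan was blocked by the arm, so it served only for the first measurement.
- **Zero key:** I pressed about 2.5 mm off its centre. While I lifted off, the force fell from 4.0 N to zero over about 5 mm, which fits a full press. At the stop I pushed harder than needed, about 24 N on the wrist, well below the 40 N limit. The last picture shows the key back up.
- **Bystanders:** the cast, dish and jar look unmoved in the before and after pictures. I compared these by eye and did not measure them.

No check failed.

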